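# Weigh a cable clamp on the hook scale

### The job

Check-weigh the longer of the two cable suspension clamps: hang it by its stirrup on the hook of the spring scale, let go of it, and let it hang there freely until clamp and pointer have been still for a good second. Then lift it off the hook and stand it upright, flat on the floor of the grey parts tray near the middle. Leave the shorter clamp where it stands.

Things in the scene. Friction and masses are not known exactly. Their poses are not given: they have to be found in the camera images.
- long_clamp_center (a point): Centre of the long clamp, the one to weigh; 55 mm above its underside. Aluminium saddle 120 mm long (own x), 32 wide (y), 34 high, standing with z up. Across its middle a steel stirrup: two upright flat straps, 14 mm wide in x, 44 mm over their outsides, straight from 34 to 85 mm above the underside: grip across them (closing along y), 50 to 80 mm up. About 0.36 kg (0.28-0.46).
- long_clamp_bar (a point): Middle of the underside of the stirrup's top bar on the long clamp, 98 mm above its underside, 43 mm above its centre; the bar rests on the hook. Bar 14 mm wide (x), 16 long (y), 5 thick. Below it the arch is open along x: 34 mm wide inside and 64 mm high down to the saddle. The shoulders slope from the bar out to the straps. Same both ways round. Axes as the clamp's.
- short_clamp_center (a point): Centre of the short clamp, to be left alone: same material, stirrup and height, but its saddle is only 74 mm long. Likewise 55 mm above its underside.
- hook_seat (a point): Top of the 8 mm round bar in the middle of the scale hook's seat, 229 mm above the table unloaded; moves with the hook. The arm runs level from the column out along own -x. The seat is level for 20 mm along x; its free end turns up to 16 mm above this point, 26 mm out along -x; on the column side the arm steps up 12 mm. The stirrup goes on along own +x over the free end, then down.
- scale: Spring scale: grey column 36 by 56 mm, 330 mm tall with its top knob, origin on the table under it, on a foot plate 12 mm thick reaching 100 mm out along own -x. White plates with ticks on both sides, black pointers. Its arm points along own -x; the hook's seat is 130 mm from the origin, 118 mm from the column's face.
- scale_hook (a joint): How far the hook and pointer are pulled down (m): 0 unloaded, stop at 0.035. Spring 300 N/m: the long clamp hanging freely pulls it to about 0.012 (0.009 to 0.015). Lightly damped, it settles in about a second.
- parts_tray: Grey open parts tray, fixed, 160 mm (own x) by 190 mm (own y) outside, walls 4 mm thick, 18 mm high. Origin at the centre of its underside on the table; inner floor 4 mm above it. The clamp fits lengthwise along own y.
There are look-alikes about, which are no part of the job. Leave any orange or purple look-alike of the part that bears long_clamp_center alone. Of the things that look like the parts_tray, the larger one is meant.

How it is judged:
By the outcome, as a careful person would: the job done as asked, in the order asked, and still so for the second after the job is handed in, with the robot touching nothing.
It also fails if it takes over 53 s, if anything falls off the work surface, if the arm or the gripper's body presses on something with over 40 N, if the wrist force passes 120 N, or if a joint passes its speed limit or range.

### The arm

A 6-joint arm with a two-finger parallel gripper is mounted at the origin on the work surface. World frame = base frame: x ahead of the robot, y to its left, z up, the work surface at z = 0. Lengths are in m, angles in rad, forces in N, time in s.
With the tool pointing down it reaches from about 0.375 to 0.9 m from the base axis. Payload 3.1 kg.
Tool frame: the origin (TCP) lies between the finger pads; the fingertips stand 8 mm ahead of it and the grasp point (between the pads) lies 11 mm behind it; z points along the fingers, y is the line along which they close (so a half turn about z gives the same grasp; the last joint's range is limited). The gripper opens to 85 mm and grips with 20 to 120 N. Pads are 22 mm wide; open, the fingers measure 114 mm over their backs; the gripper's body (76 mm by 85 mm) begins 54 mm behind the grasp point. The pads swing forward as they close: fully open they stand 13 mm farther back than shut.
Start: joints at [1.127, 0.527, 1.433, -0, 1.181, -0.178], TCP at [0.164, 0.603, 0.239] pointing down, gripper open.
Joint ranges: [-3.08, 3.08], [-0.75, 2.2], [0.22, 2.44], [-1.43, 4.57], [0, 2.65], [-2.85, 2.85]. Speed limits (rad/s): [2.79, 2.79, 3.14, 3.14, 3.14, 3.14].

### API

Orientations are given as a unit quaternion [x, y, z, w].
In Python, from station import readout, cams, sign_off gives the robot as it stands.
- The arm moves only by the tool send_rows, never from a script. Its argument "commands" is text: rows parted by semicolons, each of 5 numbers parted by spaces: the finger opening in mm, from 0 to 85.4, then the shift along the tool's x, y, z each as a share of 0.02 m, from -1 to 1, then the turn about the tool's z as a share of 4 degrees, from -1 to 1. In form: grip dx dy dz spin; .... A call has 1 to 20 rows; each row shifts and turns the commanded pose from where the row before left it, along the tool's axes as they then stand; what a row does not reach is not made up. A row lasts 1/12 s, in which the tool goes at most 41.7 mm and 7.16 degrees, less where a joint would pass 70% of its speed; a pose out of reach is approached as far as the arm can. A call with a number of a shift or a turn outside -1 to 1 is refused whole. A call with a gripper value outside its range is refused whole. The fingers move at their own pace and stop on an object; "grip_force" is the grip in N (left out, the last holds). Time passes only in rows, so rows that do not move let the fingers close. It gives the time, the measured TCP pose, the force, the opening and the grip force at its end, in the units of the state.
- readout.sense(): the state, without advancing time (a new reading comes with each control period).
- cams.snapshot(name): name is "scene" or "side" or "wrist"; returns a dict with "pixels" (420x560x3 uint8, red, green, blue), "intrinsics" (3x3 intrinsics, pixels), "eye" and "rotation" of the camera in the world. Camera axes: x right, y down, z forward; pixel columns grow to the right and rows downward; lengths in m; the calibration is good to about 2 mm. The wrist camera is an equidistant fisheye: a pixel r from the principal point sees the ray r / f radians off the axis. A picture is of the moment at which its call begins. There is no depth.
- sign_off(): hands the job in; it is judged then, once.
The state is a dict: "t": time; "q": joint angles; "qd": joint speeds; "tau": joint torques, N m; "tcp_pos": TCP position; "tool_rot": TCP orientation; "force": force on the tool from outside, world axes, zero at the start; "ft_torque": the same for the moment, N m; "finger_gap": opening from 0.0 (shut) to 1.0 (fully open); "gripper_force": force on a finger pad.
Only numpy, scipy, OpenCV 4.12 (cv2) and the standard library are available. Lean on these libraries where they do the work, as an engineer would, in place of code of your own. Each camera call takes 0.05 s, during which the arm holds its last target. There are 200 camera calls.

## Working session

There is one attempt and no reset: what is moved stays moved. The work goes in short steps, Python scripts to look and compute and a tool call to move; the robot and the scene stay as the last step left them, time stands still between calls to the robot, and variables do not carry over. Pictures are saved under pics/ and viewed, at most 10 in all, crops included, and the job is handed in when it is done.

Besides the shell and the picture viewer there is one more tool, called after "Call:" by a JSON object that holds its "op" and its "data", one argument or row to a line. send_rows: Moves the arm, as the interface text tells. Its arguments: {"type":"object","properties":{"commands":{"type":"string"},"grip_force":{"type":"number"}},"required":["commands"]}

```bash
mkdir -p pics; ls
cat > h.py <<'E'
import numpy as np, cv2, pickle
from station import readout, cams
def snap(n,tag):
    s=cams.snapshot(n); pickle.dump(s,open(f'pics/{tag}.pkl','wb'))
    cv2.imwrite(f'pics/{tag}.png',s['pixels'][:,:,::-1]); return s
def load(tag): return pickle.load(open(f'pics/{tag}.pkl','rb'))
def ray(s,u,v,fish=False):
    K=np.array(s['intrinsics']);x=(u-K[0,2])/K[0,0];y=(v-K[1,2])/K[1,1]
    if fish:
        r=np.hypot(x,y); d=np.array([x/r*np.sin(r),y/r*np.sin(r),np.cos(r)]) if r>0 else np.array([0,0,1.])
    else: d=np.array([x,y,1.]);d/=np.linalg.norm(d)
    return np.array(s['eye']),np.array(s['rotation'])@d
def atz(s,u,v,z,fish=False):
    e,d=ray(s,u,v,fish); return e+d*(z-e[2])/d[2]
def tri(*obs):
    A=np.zeros((3,3));b=np.zeros(3);L=[]
    for s,u,v,f in obs:
        e,d=ray(s,u,v,f);P=np.eye(3)-np.outer(d,d);A+=P;b+=P@e;L.append((P,e))
    p=np.linalg.solve(A,b); return p,[round(float(np.linalg.norm(P@(p-e))),4) for P,e in L]
def proj(s,p,fish=False):
    K=np.array(s['intrinsics']);c=np.array(s['rotation']).T@(np.array(p)-np.array(s['eye']))
    if fish:
        r=np.hypot(c[0],c[1]);t=np.arctan2(r,c[2]);x,y=c[0]/r*t,c[1]/r*t
    else:x,y=c[0]/c[2],c[1]/c[2]
    return np.array([K[0,0]*x+K[0,2],K[1,1]*y+K[1,2]])
E
python3 - <<'E'
from h import *
import numpy as np
a=[snap(n,n+'0') for n in('scene','side','wrist')]
for s in a: print(np.round(s['eye'],3),np.round(s['rotation'],2).tolist(),np.round(s['intrinsics'],1).tolist())
print(readout.sense())
im=np.hstack([cv2.resize(s['pixels'][:,:,::-1],(400,300)) for s in a[1:]])
cv2.imwrite('pics/sw0.png',im)
cv2.imwrite('pics/scene0b.png',cv2.resize(a[0]['pixels'][:,:,::-1],(800,600),interpolation=cv2.INTER_CUBIC))
E
```

```text
pics
[ 1.114 -0.068  0.759] [0.66, 0.62, -0.29, -0.31] [[386.5, 0.0, 280.1], [0.0, 386.5, 204.4], [0.0, 0.0, 1.0]]
[-0.275 -0.701  1.008] [0.84, -0.36, 0.15, -0.38] [[395.0, 0.0, 277.4], [0.0, 395.0, 209.7], [0.0, 0.0, 1.0]]
[0.098 0.62  0.372] [0.79, 0.6, 0.08, 0.11] [[325.2, 0.0, 280.1], [0.0, 325.2, 208.2], [0.0, 0.0, 1.0]]
{'t': 0.15, 'q': array([ 1.12648048e+00,  5.28245332e-01,  1.43357399e+00,  2.92797894e-05,
        1.18143428e+00, -1.78538120e-01]), 'qd': array([-0.00090502, -0.00317637, -0.0032346 ,  0.0004935 ,  0.00024129,
       -0.00051883]), 'tau': array([ 7.43850032e-04, -4.42743194e+01, -1.78274596e+01, -2.30432297e-04,
        5.64077156e-03, -4.85724996e-06]), 'tcp_pos': array([0.16392037, 0.60257812, 0.23857372]), 'tool_rot': array([ 1.32503561e-01,  9.91182181e-01, -7.86377233e-04, -2.67359814e-04]), 'force': array([-0.5556242 , -0.1192615 , -0.02236434]), 'ft_torque': array([-0.01406006, -0.01751135, -0.0355617 ]), 'gripper_force': 0.0, 'finger_gap': 1.001060022871562}
```

View pics/scene0b.png

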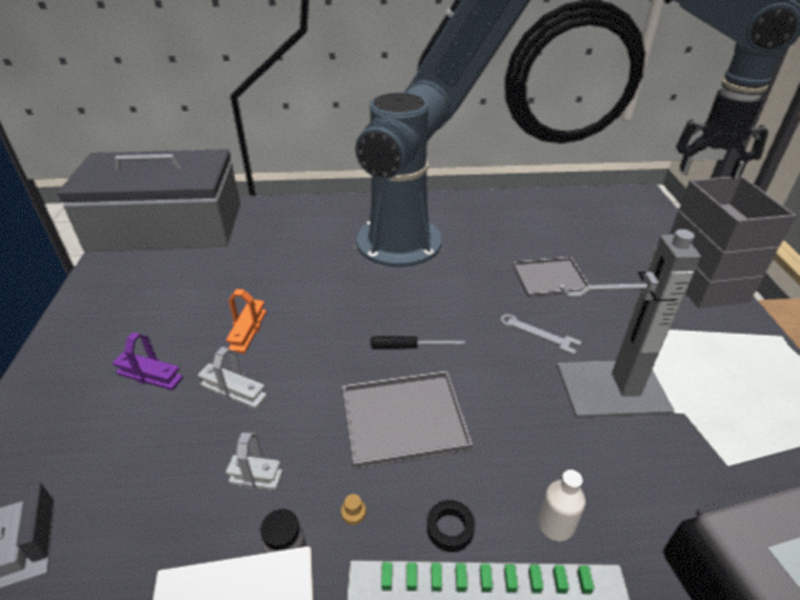

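View pics/side0.png

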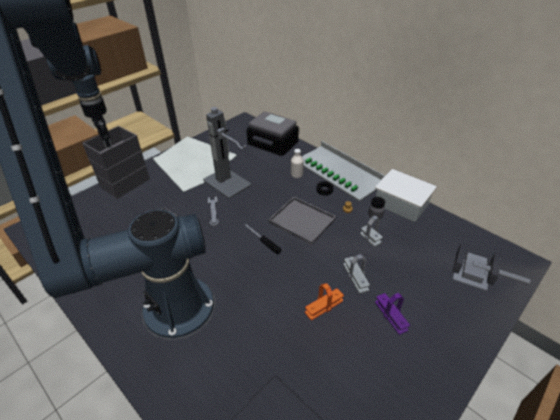

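```bash
cat >> h.py <<'E'
def comp(specs,name,w=400,h=300):
    T=[]
    for tag,x0,y0,cw in specs:
        ch=int(cw*h/w); im=load(tag)['pixels'][y0:y0+ch,x0:x0+cw,::-1]; k=w/cw
        im=cv2.resize(im,(w,h),interpolation=cv2.INTER_CUBIC)
        st=5 if cw<=60 else 10 if cw<=120 else 20
        for x in range((x0//st+1)*st,x0+cw,st):
            X=int((x-x0)*k);cv2.line(im,(X,0),(X,5),(0,255,255),1);cv2.putText(im,str(x),(X-8,15),0,.3,(0,255,255),1)
        for y in range((y0//st+1)*st,y0+ch,st):
            Y=int((y-y0)*k);cv2.line(im,(0,Y),(5,Y),(0,255,255),1);cv2.putText(im,str(y),(6,Y+4),0,.3,(0,255,255),1)
        T.append(im)
    n=len(T); r=[np.hstack(T[i:i+2]) for i in range(0,n,2)]
    cv2.imwrite(f'pics/{name}.png',np.vstack(r))
E
python3 -c "
from h import *
comp([('scene0',130,235,80),('scene0',380,155,120),('side0',330,245,60),('side0',195,100,80)],'c1')"
```

```text
(no output)
```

View pics/c1.png

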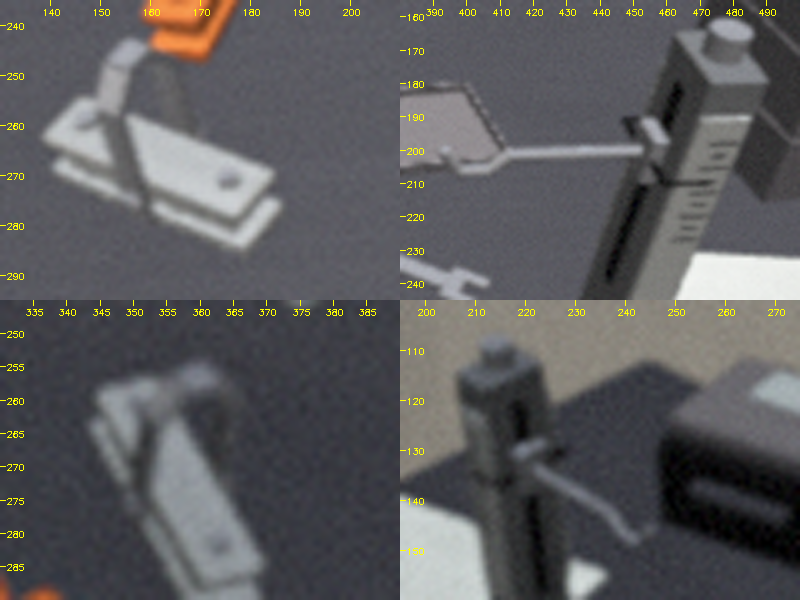

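Run:
```python
from h import *
S=load('scene0');D=load('side0');np.set_printoptions(precision=4,suppress=True)
print('bar top',tri((S,154.5,246,0),(D,360.3,256.3,0)))
print('seat',tri((S,402.5,204,0),(D,240.3,147,0)))
print('tip',tri((S,393,200,0),(D,245,145,0)))
print('arm root',tri((S,452,199.5,0),(D,219,131.5,0)))
print('seat z.229',atz(S,402.5,203.5,.229),atz(D,240.3,147,.229))
print('knob',tri((S,479,162,0),(D,214,108.5,0)))
for n,c in (('S',[(343,385),(449,373),(470,444),(355,463)]),):
  P=np.array([atz(S,u*.7,v*.7,.018) for u,v in c]);print(P,P.mean(0))
P=np.array([atz(D,u,v,.018) for u,v in [(270,220),(300,200),(337,213),(312,240)]]);print(P,P.mean(0))
# saddle long edges of long clamp, z=.034 top corners scene
print('saddle', [atz(S,u,v,.034) for u,v in [(139,262),(146,254.5),(185,270),(177,278.5)]])
print('foot',[atz(S,u*.7,v*.7,.012) for u,v in [(558,362),(577,415),(672,412)]])
print('sideSaddle',[atz(D,u,v,.034) for u,v in [(344.5,259),(353,256),(370,284.5),(360,289)]])
```

```text
Traceback (most recent call last):
  File "h.py", line 18, in tri
    e,d=ray(s,u,v,f);P=np.eye(3)-np.outer(d,d);A+=P;b+=P@e;L.append((P,e))
        ~~~^^^^^^^^^
  File "h.py", line 12, in ray
    return np.array(s['eye']),np.array(s['rotation'])@d
                              ~~~~~~~~~~~~~~~~~~~~~~~^~
ValueError: matmul: Input operand 1 has a mismatch in its core dimension 0, with gufunc signature (n?,k),(k,m?)->(n?,m?) (size 3 is different from 4)
```

```bash
sed -i "s/np.array(s\['rotation'\])/Rot.from_quat(s['rotation']).as_matrix()/; 1i from scipy.spatial.transform import Rotation as Rot" h.py
cat > m1.py <<'E'
from h import *
S=load('scene0');D=load('side0');np.set_printoptions(precision=4,suppress=True)
print('bar top',tri((S,154.5,246,0),(D,360.3,256.3,0)))
print('seat',tri((S,402.5,204,0),(D,240.3,147,0)))
print('tip',tri((S,393,200,0),(D,245,145,0)))
print('arm root',tri((S,452,199.5,0),(D,219,131.5,0)))
print('seat z.229',atz(S,402.5,203.5,.229),atz(D,240.3,147,.229))
print('knob',tri((S,479,162,0),(D,214,108.5,0)))
for n,c in (('S',[(343,385),(449,373),(470,444),(355,463)]),):
  P=np.array([atz(S,u*.7,v*.7,.018) for u,v in c]);print(P,P.mean(0))
P=np.array([atz(D,u,v,.018) for u,v in [(270,220),(300,200),(337,213),(312,240)]]);print(P,P.mean(0))
print('saddle', *[atz(S,u,v,.034) for u,v in [(139,262),(146,254.5),(185,270),(177,278.5)]])
print('foot',*[atz(S,u*.7,v*.7,.012) for u,v in [(558,362),(577,415),(672,412)]])
print('sideSaddle',*[atz(D,u,v,.034) for u,v in [(344.5,259),(353,256),(370,284.5),(360,289)]])
E
python3 m1.py
```

```text
bar top (array([ 0.4544, -0.3224,  0.1021]), [0.0007, 0.0007])
seat (array([0.4861, 0.2382, 0.2272]), [0.001, 0.001])
tip (array([0.4896, 0.2141, 0.2435]), [0.0002, 0.0002])
arm root (array([0.4864, 0.3491, 0.2399]), [0.0051, 0.0051])
seat z.229 [0.4855 0.2388 0.229 ] [0.4839 0.2344 0.229 ]
knob (array([0.4891, 0.3712, 0.3309]), [0.0021, 0.0021])
[[ 0.466  -0.1254  0.018 ]
 [ 0.4499  0.0637  0.018 ]
 [ 0.6009  0.077   0.018 ]
 [ 0.6238 -0.1047  0.018 ]] [ 0.5352 -0.0223  0.018 ]
[[ 0.4417  0.0509  0.018 ]
 [ 0.5991  0.0453  0.018 ]
 [ 0.6373 -0.103   0.018 ]
 [ 0.4699 -0.1247  0.018 ]] [ 0.537  -0.0329  0.018 ]
saddle [ 0.4396 -0.3763  0.034 ] [ 0.4149 -0.3641  0.034 ] [ 0.4731 -0.2586  0.034 ] [ 0.4987 -0.2743  0.034 ]
foot [0.4302 0.2691 0.012 ] [0.5513 0.2665 0.012 ] [0.5553 0.4284 0.012 ]
sideSaddle [ 0.4654 -0.2645  0.034 ] [ 0.4945 -0.2768  0.034 ] [ 0.4369 -0.3815  0.034 ] [ 0.4025 -0.3693  0.034 ]
```

```bash
cat >> h.py <<'E'
def plan(target,yaw_y=None,st=None):
    st=st or readout.sense();R=Rot.from_quat(st['tool_rot']).as_matrix();y=np.degrees(np.arctan2(R[1,1],R[0,1]))
    d=R.T@(np.array(target)-st['tcp_pos'])
    print('t',st['t'],'tcp',np.round(st['tcp_pos'],4),'yaw_y',round(y,2),'tilt',np.round(R[:,2],3),'F',np.round(st['force'],2),'gap',round(st['finger_gap'],3),'q',np.round(st['q'],2))
    print('tool shift in shares',np.round(d/.02,2),'spin' , None if yaw_y is None else round((y-yaw_y)/4,2))
E
python3 - <<'E'
from h import *
S=load('scene0');D=load('side0');np.set_printoptions(precision=4,suppress=True)
print('orange',*[atz(S,u*.7,v*.7,z) for u,v,z in [(228,345,.034),(245,349,.034),(240,293,.103),(264,303,.034)]])
E
```

```text
orange [ 0.3699 -0.3377  0.034 ] [ 0.3823 -0.3048  0.034 ] [ 0.3039 -0.3137  0.103 ] [ 0.2538 -0.2862  0.034 ]
```

Call:
{"op": "send_rows", "data": {
  "commands": "60 0 0 -1 0;60 0 0 -1 0;60 0 0 -1 0;60 0 0 -1 0.5;60 0 0 -1 1;60 0 0 -1 1;60 0 0 -1 1;60 0 0 -1 1;60 0 0 0 1;60 0 0 0 1;60 0 0 0 1;60 0 0 0 1;60 0 0 0 1;60 0 0 0 1;60 0 0 0 1;60 0 0 0 1;60 0 0 0 1;60 0 0 0 1;60 0 0 0 1;60 0 0 0 1",
  "grip_force": 40
}}

```text
t: 1.82
tcp_pos: [0.164, 0.6028, 0.3988]
tool_rot: [0.652, 0.758, -0.001, 0.0]
force: [-0.4, -0.8, 0.9]
finger_gap: 0.705
gripper_force: 0.0
```

Call:
{"op": "send_rows", "data": {
  "commands": "60 0 0 0 1;60 0 0 0 1;60 0 0 0 1;60 0 0 0 1;60 0 0 0 1;60 0 0 0 1;60 0 0 0 1;60 0 0 0 1;60 0 0 0 1;60 0 0 0 0.5;60 0 0 0 0"
}}

```text
t: 2.73
tcp_pos: [0.164, 0.6028, 0.3988]
tool_rot: [0.863, 0.506, -0.0, 0.0]
force: [-0.1, 0.2, 0.2]
finger_gap: 0.7
gripper_force: 0.0
```

```bash
python3 -c "
from h import *
plan([.42,.18,.40],-29.6)
plan([.455,-.32,.25],-29.6)"
```

```text
t 2.7333 tcp [0.164  0.6028 0.3988] yaw_y -29.26 tilt [-0.    -0.001 -1.   ] F [-0.15  0.19  0.19] gap 0.7 q [1.13 0.4  1.21 0.   1.53 1.64]
tool shift in shares [-12.19  21.5   -0.05] spin 0.08
t 2.7333 tcp [0.164  0.6028 0.3988] yaw_y -29.26 tilt [-0.    -0.001 -1.   ] F [-0.15  0.19  0.19] gap 0.7 q [1.13 0.4  1.21 0.   1.53 1.64]
tool shift in shares [-33.13  35.24   7.48] spin 0.08
```

Call:
{"op": "send_rows", "data": {
  "commands": "60 -0.6 1 0 0;60 -0.6 1 0 0;60 -0.6 1 0 0;60 -0.6 1 0 0;60 -0.6 1 0 0;60 -0.6 1 0 0;60 -0.6 1 0 0;60 -0.6 1 0 0;60 -0.6 1 0 0;60 -0.6 1 0 0;60 -0.6 1 0 0;60 -0.6 1 0 0;60 -0.6 1 0 0;60 -0.6 1 0 0;60 -0.6 1 0 0;60 -0.6 1 0 0;60 -0.6 1 0 0;60 -0.6 1 0 0;60 -0.6 1 0 0;60 -0.6 1 0 0"
}}

```text
t: 4.4
tcp_pos: [0.3962, 0.1972, 0.3993]
tool_rot: [0.862, 0.506, -0.0, -0.0]
force: [0.2, 1.0, 0.2]
finger_gap: 0.701
gripper_force: 0.0
```

Call:
{"op": "send_rows", "data": {
  "commands": "60 -1 0.75 0.3 0;60 -1 0.75 0.3 0;60 -1 0.75 0.3 0;60 -1 0.75 0.3 0;60 -1 0.75 0.3 0;60 -1 0.75 0.3 0;60 -1 0.75 0.3 0;60 -1 0.75 0.3 0;60 -1 0.75 0.3 0;60 -1 0.75 0.3 0;60 -1 0.75 0.3 0;60 -1 0.75 0.3 0;60 -1 0.75 0.3 0;60 -1 0.75 0.3 0;60 -1 0.75 0.3 0;60 -1 0.75 0.3 0;60 -1 0.75 0.3 0;60 -1 0.75 0.3 0;60 -1 0.75 0.3 0;60 0 0 0 0.1"
}}

```text
t: 6.07
tcp_pos: [0.4596, -0.277, 0.2841]
tool_rot: [0.865, 0.502, -0.0, 0.001]
force: [1.3, -0.3, 0.1]
finger_gap: 0.701
gripper_force: 0.0
```

```bash
python3 -c "
from h import *
snap('wrist','w1');plan([.455,-.32,.20],-29.6)
comp([('w1',0,0,560)],'w1v',800,600)"
```

```text
t 6.1167 tcp [ 0.4591 -0.2745  0.2844] yaw_y -29.78 tilt [-0.001  0.    -1.   ] F [ 0.36 -0.36 -0.67] gap 0.7 q [-0.75  0.35  1.6  -0.    1.19 -0.23]
tool shift in shares [-2.08  0.96  4.22] spin -0.04
```

View pics/w1v.png

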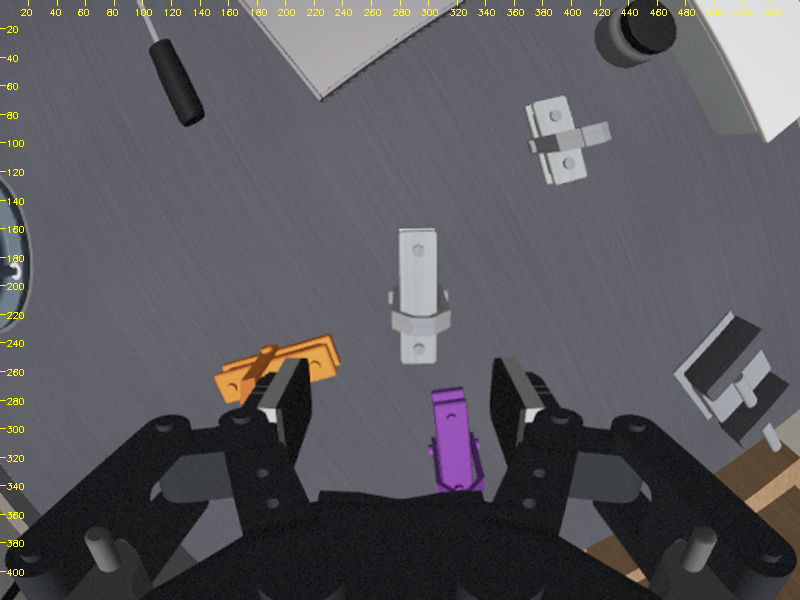

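```bash
python3 -c "
from h import *
W=load('w1');S=load('scene0')
print(atz(W,294.7,225,.103,1),atz(W,292.8,207.2,.034,1))
a=atz(W,292.2,160.3,.034,1);b=atz(W,293.5,254,.034,1);print(a,b,np.degrees(np.arctan2(*(a-b)[1::-1])),np.linalg.norm(a-b))
print(tri((W,294.7,225,1),(S,154.5,246,0)))
# tray corner in wrist
print('tray corner',atz(W,321*.7,100*.7,.018,1),'short',atz(W,569*.7,139*.7,.103,1))"
```

```text
[ 0.45337497 -0.3175619   0.103     ] [ 0.45387474 -0.31807168  0.034     ]
[ 0.48149083 -0.26736853  0.034     ] [ 0.42432176 -0.37307556  0.034     ] 61.59434257024414 0.12017603765498137
(array([ 0.45316825, -0.32026865,  0.10074789]), [0.0019, 0.0019])
tray corner [ 0.46576784 -0.13005051  0.018     ] short [ 0.60819839 -0.25366922  0.103     ]
```

```bash
python3 -c "
from h import *
plan([.4538,-.3185,.057],-28.9)"
```

```text
t 6.1167 tcp [ 0.4591 -0.2745  0.2844] yaw_y -29.78 tilt [-0.001  0.    -1.   ] F [ 0.36 -0.36 -0.67] gap 0.7 q [-0.75  0.35  1.6  -0.    1.19 -0.23]
tool shift in shares [-2.04  0.87 11.37] spin -0.22
```

Call:
{"op": "send_rows", "data": {
  "commands": "68 -0.5 0.22 0.8 -0.1;68 -0.5 0.22 0.8 -0.1;68 -0.5 0.22 0.8 0;68 -0.5 0.22 0.8 0;68 0 0 0.8 0;68 0 0 0.8 0;68 0 0 0.8 0;68 0 0 0.8 0;68 0 0 0 0"
}}

```text
t: 6.87
tcp_pos: [0.4535, -0.3133, 0.1549]
tool_rot: [0.861, 0.509, -0.001, -0.003]
force: [-0.5, 0.9, 0.3]
finger_gap: 0.8
gripper_force: 0.0
```

```bash
python3 -c "
from h import *
snap('wrist','w2');plan([.4538,-.3185,.057],-28.9)
comp([('w2',120,140,320)],'w2v',800,600)"
```

```text
t 6.9167 tcp [ 0.4542 -0.3141  0.1563] yaw_y -28.76 tilt [-0.003  0.003 -1.   ] F [-0.78 -0.46 -0.07] gap 0.797 q [-0.81  0.55  1.69  0.    0.91 -0.31]
tool shift in shares [-0.21  0.11  4.96] spin 0.04
```

View pics/w2v.png

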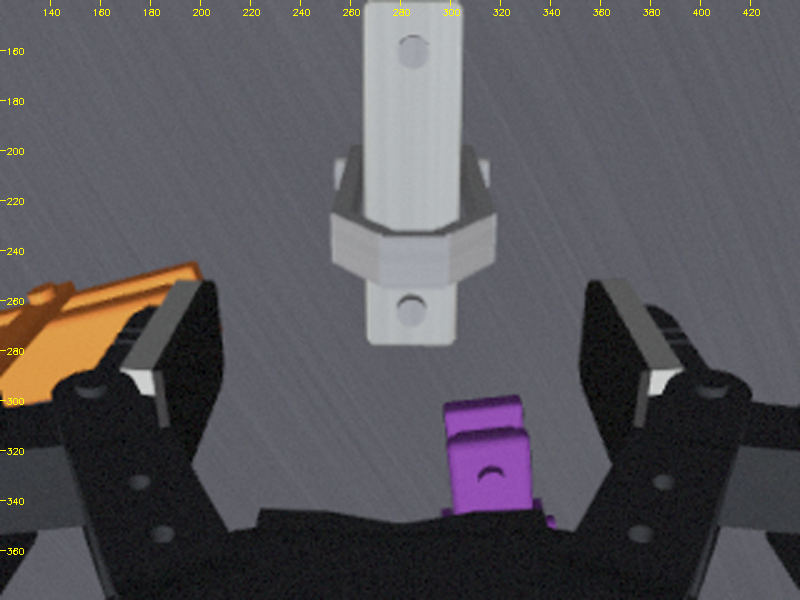

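```bash
python3 -c "
from h import *
W=load('w2');R=Rot.from_quat(readout.sense()['tool_rot']).as_matrix();t=readout.sense()['tcp_pos']
for p in [atz(W,285.6,244,.103,1),atz(W,285.2,208.5,.034,1)]: print(p,(R.T@(p-t))/.02)
print((R.T@(np.array(W['eye'])-t)))
a=atz(W,265.5,145,.034,1);b=atz(W,266.5,274,.034,1);print(np.degrees(np.arctan2(*(a-b)[1::-1])))
a=atz(W,305,145,.034,1);b=atz(W,303,274,.034,1);print(np.degrees(np.arctan2(*(a-b)[1::-1])))"
```

```text
[ 0.45249015 -0.32074858  0.103     ] [-0.3372332   0.09660157  2.66304465]
[ 0.45445716 -0.31776102  0.034     ] [-0.16428834  0.12524292  6.11322672]
[ 0.06750762 -0.00090279 -0.13256396]
60.98771191706841
61.5203511003089
```

Call:
{"op": "send_rows", "data": {
  "commands": "68 -0.25 0.11 0.6 0;68 0 0 0.7 0;68 0 0 0.7 0;68 0 0 0.7 0;68 0 0 0.7 0;68 0 0 0.7 0;68 0 0 0.7 0;68 0 0 0.15 0;68 0 0 0 0;35 0 0 0 0;35 0 0 0 0;35 0 0 0 0;35 0 0 0 0;35 0 0 0 0;35 0 0 0 0",
  "grip_force": 50
}}

```text
t: 8.17
tcp_pos: [0.4546, -0.3217, 0.0595]
tool_rot: [0.861, 0.509, -0.0, 0.0]
force: [-2.1, 1.5, 6.2]
finger_gap: 0.509
gripper_force: 51.0
```

Call:
{"op": "send_rows", "data": {
  "commands": "35 0 0 -0.4 0;35 0 0 -0.8 0;35 0 0 -1 0;35 0 0 -1 0;35 0 0 -1 0;35 0 0 -1 -0.5;35 0 0 -1 -0.9;35 0 0 -1 -0.9;35 0 0 -0.8 -0.9;35 0 0 0 -0.9;35 0 0 0 -0.9;35 0 0 0 -0.9;35 0 0 0 -0.9;35 0 0 0 -0.1;35 0 0 0 0"
}}

```text
t: 9.42
tcp_pos: [0.4544, -0.3211, 0.2181]
tool_rot: [0.715, 0.699, 0.0, -0.0]
force: [-0.1, 0.4, -4.9]
finger_gap: 0.507
gripper_force: 52.0
```

```bash
python3 -c "
from h import *
plan([.485,.12,.22],-1.3)"
```

```text
t 9.4167 tcp [ 0.4544 -0.3211  0.2181] yaw_y -1.3 tilt [-0.     0.001 -1.   ] F [-0.09  0.36 -4.88] gap 0.507 q [-0.82  0.46  1.63  0.    1.05 -0.79]
tool shift in shares [22.08  1.03 -0.08] spin 0.0
```

Call:
{"op": "send_rows", "data": {
  "commands": "35 0.5 0 0 0;35 1 0 0 0;35 1 0.1 0 0;35 1 0.1 0 0;35 1 0.1 0 0;35 1 0.1 0 0;35 1 0.1 0 0;35 1 0.1 0 0;35 1 0.1 0 0;35 1 0.1 0 0;35 1 0.1 0 0;35 1 0.1 0 0;35 1 0 0 0;35 1 0 0 0;35 1 0 0 0;35 1 0 0 0;35 1 0 0 0;35 1 0 0 0;35 1 0 0 0;35 1 0 0 0"
}}

```text
t: 11.08
tcp_pos: [0.4822, 0.0696, 0.2184]
tool_rot: [0.715, 0.699, 0.0, -0.0]
force: [-0.6, 0.7, -4.0]
finger_gap: 0.507
gripper_force: 52.1
```

Call:
{"op": "send_rows", "data": {
  "commands": "35 1 0 0 0;35 0.7 0 0 0;35 0.4 0 0 0;35 0 0 0 0;35 0 0 0 0"
}}

```text
t: 11.5
tcp_pos: [0.4835, 0.1102, 0.2183]
tool_rot: [0.714, 0.7, -0.0, 0.0]
force: [0.5, -0.5, -3.8]
finger_gap: 0.508
gripper_force: 52.1
```

```bash
python3 -c "
from h import *
plan([.485,.12,.22],-1.3)
for n in ('scene','side','wrist'): snap(n,n+'2')
comp([('scene2',320,150,140),('side2',200,100,80),('wrist2',160,0,240),('wrist2',230,140,100)],'c2')"
```

```text
t 11.5 tcp [0.4835 0.1102 0.2183] yaw_y -1.18 tilt [-0.    -0.001 -1.   ] F [ 0.48 -0.53 -3.85] gap 0.508 q [-0.    0.38  1.77 -0.    0.98  0.02]
tool shift in shares [ 0.49  0.07 -0.09] spin 0.03
```

View pics/c2.png

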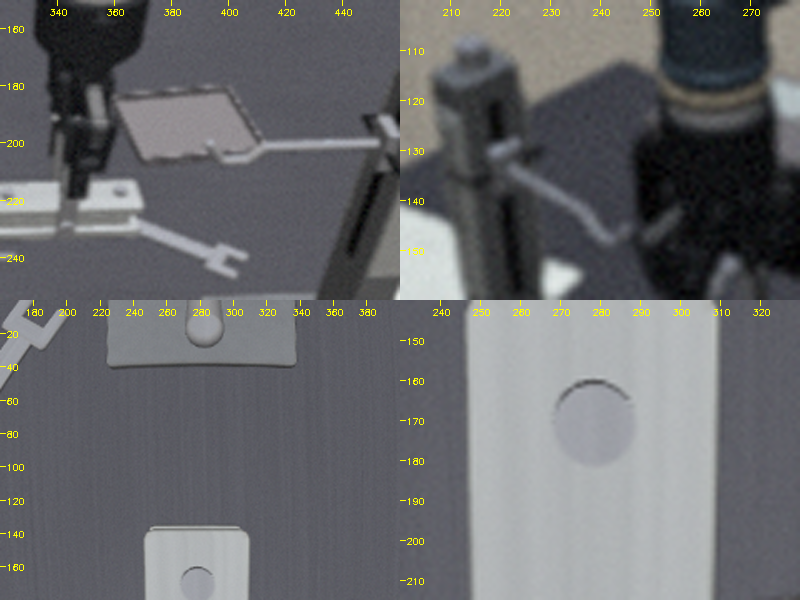

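```bash
python3 -c "
from h import *
np.set_printoptions(precision=4,suppress=True)
W=load('wrist2');S=load('scene2');D=load('side2');st=readout.sense();R=Rot.from_quat(st['tool_rot']).as_matrix();t=st['tcp_pos']
def f(p): print(p,'tool mm',(R.T@(p-t))*1000)
f(atz(W,283,26,.237,1));f(atz(W,283,12,.237,1)); f(atz(W,278.2,170,t[2]-.0595+.034,1)); f(atz(W,281,39,.012,1))
a=atz(W,225,40,.012,1);b=atz(W,337,39,.012,1);print(a,b,np.degrees(np.arctan2(*(b-a)[1::-1])))
print(tri((W,283,20,1),(S,393,201.5,0)))
a=atz(W,246.8,150,.193,1);b=atz(W,248,210,.193,1);c=atz(W,309.5,150,.193,1);d=atz(W,308.3,210,.193,1)
e=a+c-b-d;print('clamp yaw',np.degrees(np.arctan2(e[1],e[0])))
"
```

```text
[0.4866 0.2111 0.237 ] tool mm [101.9125   0.4721 -18.735 ]
[0.4867 0.2166 0.237 ] tool mm [107.3851   0.4759 -18.7368]
[0.4833 0.1522 0.1928] tool mm [42.9616 -1.4923 25.4856]
[0.4875 0.2634 0.012 ] tool mm [154.2896   0.2451 206.2473]
[0.4293 0.2653 0.012 ] [0.5459 0.264  0.012 ] -0.6779171521502051
(array([0.4869, 0.2148, 0.2367]), [0.0012, 0.0012])
clamp yaw 88.6493368133654
```

```bash
python3 -c "
from h import *
W=load('w2');a=atz(W,285,160.5,.034,1);b=atz(W,284.5,264.5,.034,1);print(np.linalg.norm(a-b)/2,(a+b)/2)
plan([.4865,.238,.2165],-1.3)"
```

```text
0.04466050022314325 [ 0.4515418  -0.32240297  0.034     ]
t 11.65 tcp [0.4838 0.1092 0.2183] yaw_y -1.29 tilt [-0. -0. -1.] F [ 0.44  0.14 -4.2 ] gap 0.507 q [-0.    0.38  1.77 -0.    0.98  0.02]
tool shift in shares [ 6.44 -0.01  0.09] spin 0.0
```

Call:
{"op": "send_rows", "data": {
  "commands": "35 0.5 0.04 0 0;35 0.7 0.04 0 0;35 0.7 0 0 0;35 0.7 0 0 0;35 0.7 0 0 0;35 0.7 0 0 0;35 0.7 0 0 0;35 0.7 0 0 0;35 0.6 0 0 0;35 0.5 0 0 0;35 0 0 0 0;35 0 0 0 0;35 0 0 0 0"
}}

```text
t: 12.73
tcp_pos: [0.4881, 0.2395, 0.2182]
tool_rot: [0.715, 0.699, -0.0, 0.0]
force: [-0.8, 0.9, -4.9]
finger_gap: 0.513
gripper_force: 52.1
```

```bash
python3 -c "
from h import *
plan([.4865,.24,.19],-1.3)
for n in ('scene','side','wrist'): snap(n,n+'3')
comp([('scene3',360,150,110),('side3',200,100,80),('wrist3',180,60,200),('wrist3',0,0,560)],'c3')"
```

```text
t 12.7333 tcp [0.4881 0.2395 0.2182] yaw_y -1.23 tilt [-0.001 -0.001 -1.   ] F [-0.83  0.91 -4.9 ] gap 0.513 q [ 0.25  0.45  1.66 -0.    1.04  0.27]
tool shift in shares [ 0.02 -0.08  1.41] spin 0.02
```

View pics/c3.png

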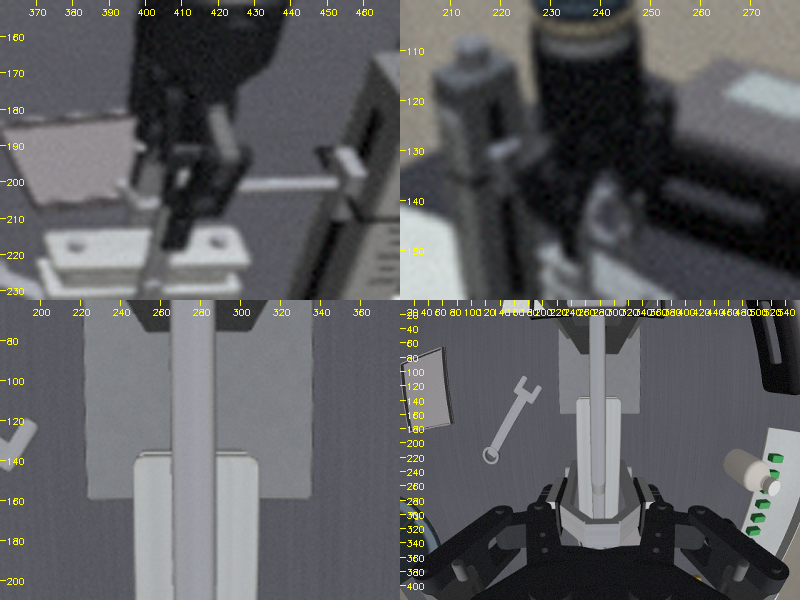

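```bash
python3 -c "
from h import *
comp([('wrist3',220,220,120),('scene3',380,185,50)],'c4',400,300)"
```

```text
(no output)
```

View pics/c4.png

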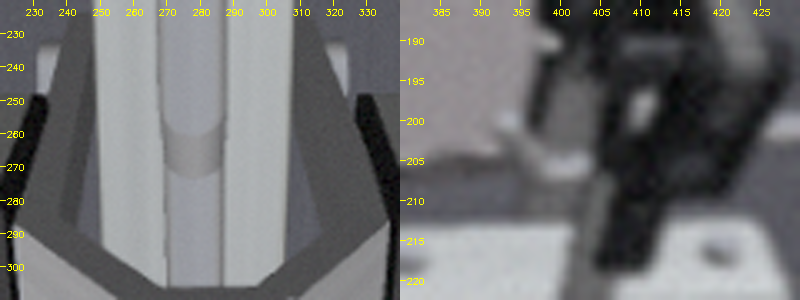

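```bash
python3 -c "
from h import *
np.set_printoptions(precision=4,suppress=True)
W=load('wrist3');S=load('scene3')
print('step bottom',atz(W,277,271.5,.229,1),'step top',atz(W,277,258.5,.241,1))
print('tip tri',atz(S,393.5,199.5,.245),'seat left',atz(S,397,206,.225))
# bar back-lower edge of bar as seen: wrist px y~306
print('bar inner edge top z.2617/ .2567',atz(W,277,306.5,.2617,1),atz(W,277,306.5,.2567,1))
print('proj tip y',proj(S,[.4865,.212,.245]))
"
```

```text
step bottom [0.4866 0.2449 0.229 ] step top [0.487  0.2564 0.241 ]
tip tri [0.49   0.2146 0.245 ] seat left [0.4884 0.2266 0.225 ]
bar inner edge top z.2617/ .2567 [0.487  0.2484 0.2617] [0.4868 0.2451 0.2567]
proj tip y [391.8351 198.5103]
```

Call:
{"op": "send_rows", "data": {
  "commands": "35 -0.08 0 0.2 0;35 0 0 0.3 0;35 0 0 0.3 0;35 0 0 0.3 0;35 0 0 0.2 0;35 0 0 0.1 0;35 0 0 0.1 0;35 0 0 0.1 0;35 0 0 0.1 0;35 0 0 0 0;35 0 0 0 0;35 0 0 0 0"
}}

```text
t: 13.88
tcp_pos: [0.4882, 0.2384, 0.1845]
tool_rot: [0.715, 0.7, 0.0, 0.0]
force: [-1.2, -1.2, -1.9]
finger_gap: 0.506
gripper_force: 52.1
```

Call:
{"op": "send_rows", "data": {
  "commands": "35 0 0 0.1 0;35 0 0 0.1 0;35 0 0 0.1 0;35 0 0 0 0;35 0 0 0 0;35 0 0 0 0;35 0 0 0 0"
}}

```text
t: 14.47
tcp_pos: [0.4884, 0.2384, 0.1785]
tool_rot: [0.715, 0.699, 0.0, 0.0]
force: [-0.0, -0.8, -0.5]
finger_gap: 0.509
gripper_force: 52.3
```

```bash
python3 -c "
from h import *
plan([.4865,.24,.19],-1.3)
for n in ('scene','wrist'): snap(n,n+'4')
comp([('wrist4',220,220,120),('scene4',370,175,80)],'c5',400,300)"
```

```text
t 14.4667 tcp [0.4884 0.2384 0.1785] yaw_y -1.23 tilt [ 0.  0. -1.] F [-0.04 -0.8  -0.55] gap 0.509 q [0.25 0.5  1.7  0.   0.94 0.27]
tool shift in shares [ 0.08 -0.1  -0.58] spin 0.02
```

View pics/c5.png

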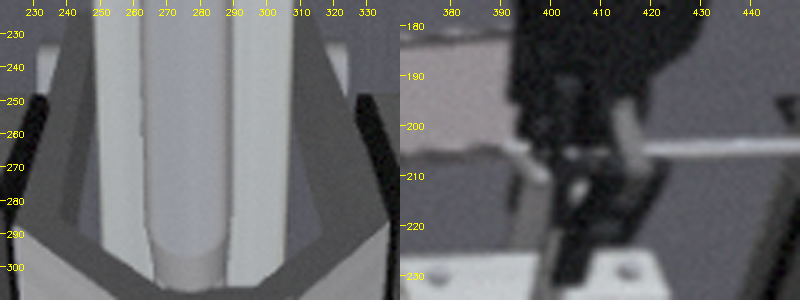

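Call:
{"op": "send_rows", "data": {
  "commands": "46 0 0 0 0;50 0 0 0 0;55 0 0 0 0;60 0 0 0 0;66 0 0 0 0;66 0 0 0 0;66 0 0 0 0;66 0 0 -0.3 0;66 0 0 -0.6 0;66 0 0 -0.6 0;66 0 0 -0.6 0;66 0 0 -0.6 0;66 0 0 -0.6 0;66 0 0 -0.6 0;66 0 0 0 0;66 0 0 0 0;66 0 0 0 0;66 0 0 0 0;66 0 0 0 0;66 0 0 0 0"
}}

```text
t: 16.23
tcp_pos: [0.4879, 0.2383, 0.2556]
tool_rot: [0.715, 0.699, -0.001, -0.0]
force: [0.3, 1.3, 0.2]
finger_gap: 0.773
gripper_force: 0.0
```

```bash
python3 -c "
from h import *
plan([.4865,.24,.19],-1.3)
a=[snap('wrist','wa'),snap('scene','sa')]"
```

```text
t 16.2333 tcp [0.4879 0.2383 0.2556] yaw_y -1.23 tilt [-0.001 -0.    -1.   ] F [0.3  1.31 0.16] gap 0.773 q [0.25 0.4  1.62 0.   1.13 0.27]
tool shift in shares [ 0.09 -0.07  3.28] spin 0.02
```

Call:
{"op": "send_rows", "data": {
  "commands": "66 0 0 0 0;66 0 0 0 0;66 0 0 0 0;66 0 0 0 0;66 0 0 0 0;66 0 0 0 0;66 0 0 0 0;66 0 0 0 0;66 0 0 0 0;66 0 0 0 0"
}}

```text
t: 17.17
tcp_pos: [0.4882, 0.2384, 0.2563]
tool_rot: [0.715, 0.699, 0.0, 0.0]
force: [0.6, 0.6, -0.6]
finger_gap: 0.774
gripper_force: 0.0
```

```bash
python3 -c "
from h import *
a=[snap('wrist','wb'),snap('scene','sb')]
for x,y in (('wa','wb'),('sa','sb')):
  d=cv2.absdiff(load(x)['pixels'],load(y)['pixels']).max(2); print(d.max(),(d>25).sum())
comp([('wb',180,150,200),('sb',370,160,120)],'c6',400,300)"
```

```text
154 2565
47 33
```

View pics/c6.png

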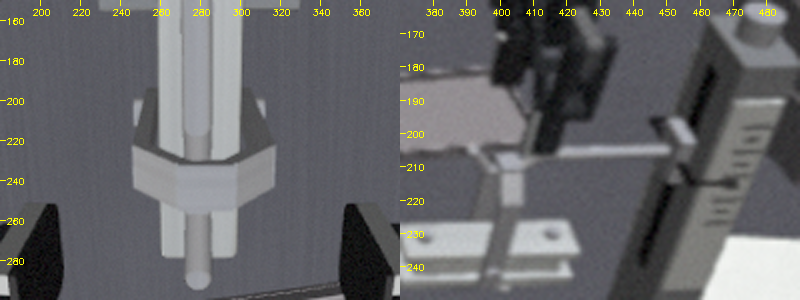

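Call:
{"op": "send_rows", "data": {
  "commands": "66 0 0 0 0;66 0 0 0 0;66 0 0 0 0;66 0 0 0 0;66 0 0 0 0;66 0 0 0 0;66 0 0 0 0;66 0 0 0 0;66 0 0 0 0;66 0 0 0 0;66 0 0 0 0;66 0 0 0 0;66 0 0 0 0;66 0 0 0 0;66 0 0 0 0;66 0 0 0 0;66 0 0 0 0;66 0 0 0 0"
}}

```text
t: 18.77
tcp_pos: [0.4882, 0.2383, 0.2563]
tool_rot: [0.715, 0.699, -0.0, 0.0]
force: [0.5, 0.3, -0.2]
finger_gap: 0.775
gripper_force: 0.0
```

```bash
python3 -c "
from h import *
T=['wc%d'%i for i in range(6)]
for x in T: snap('wrist',x)
snap('scene','sc')
def c(x,y):
  A,B=[cv2.cvtColor(load(k)['pixels'],cv2.COLOR_RGB2GRAY)[150:300,230:335].astype(np.float32) for k in (x,y)]
  print(x,y,(cv2.absdiff(A,B)>20).sum(),cv2.phaseCorrelate(A,B))
c('wa','wb');c('wb','wc0')
for y in T[1:]: c('wc0',y)
print(readout.sense()['t'])"
```

```text
wa wb 563 ((-0.6459391015761824, -0.2817364650508267), 0.9642098996668687)
wb wc0 0 ((0.0018479718654873523, 0.04137719999772571), 0.9638248695561915)
wc0 wc1 0 ((0.014943820774739436, 0.01156118280638907), 0.9801606373728058)
wc0 wc2 0 ((-0.018331765024036883, 0.014006549062955287), 0.9799984887205524)
wc0 wc3 0 ((-0.026309449843580524, 0.02970891823399313), 0.9732966896339699)
wc0 wc4 0 ((0.0030172371672634313, 0.022004080073045884), 0.9784118155491205)
wc0 wc5 0 ((-0.02062196770516067, -0.020512437952973528), 0.9848399692111545)
19.1167
```

```bash
python3 -c "
from h import *
W=load('wc5');st=readout.sense();R=Rot.from_quat(st['tool_rot']).as_matrix();t=st['tcp_pos']
for p in [atz(W,282.3,243,.222,1),atz(W,279.7,262,.153,1)]: print(p,R.T@(p-t)*1000)
plan([.4882,.2383,.1775],-1.2)"
```

```text
[0.48897537 0.23901318 0.222     ] [ 0.67354683  0.75846831 34.30159243]
[0.48644825 0.19523933 0.153     ] [-43.14417129  -0.82915507 103.30175948]
t 19.1167 tcp [0.4882 0.2384 0.2563] yaw_y -1.23 tilt [-0. -0. -1.] F [-0.43 -0.45 -0.31] gap 0.767 q [ 0.25  0.4   1.62 -0.    1.13  0.27]
tool shift in shares [-0.   -0.    3.94] spin -0.01
```

Call:
{"op": "send_rows", "data": {
  "commands": "66 0 0 0 0;66 0 0 0 0;66 0 0 0 0;66 0 0 0 0;66 0 0 0 0;66 0 0 0 0"
}}

```text
t: 19.62
tcp_pos: [0.4882, 0.2384, 0.2563]
tool_rot: [0.715, 0.699, -0.0, -0.0]
force: [0.6, -0.1, -0.5]
finger_gap: 0.773
gripper_force: 0.0
```

Centred. Descend and regrip, then check before lifting.

Call:
{"op": "send_rows", "data": {
  "commands": "66 0 0 0.5 0;66 0 0 0.6 0;66 0 0 0.6 0;66 0 0 0.6 0;66 0 0 0.6 0;66 0 0 0.6 0;66 0 0 0.4 0;66 0 0 0 0;66 0 0 0 0;60 0 0 0 0;55 0 0 0 0;50 0 0 0 0;46 0 0 0 0;42 0 0 0 0;38 0 0 0 0;35 0 0 0 0;35 0 0 0 0;35 0 0 0 0;35 0 0 0 0",
  "grip_force": 50
}}

```text
t: 21.2
tcp_pos: [0.4883, 0.2384, 0.1784]
tool_rot: [0.715, 0.699, 0.0, 0.0]
force: [0.5, 0.9, 0.7]
finger_gap: 0.508
gripper_force: 50.6
```

Call:
{"op": "send_rows", "data": {
  "commands": "35 0 0 -0.2 0;35 0 0 -0.3 0;35 0 0 -0.3 0;35 0 0 -0.3 0;35 0 0 -0.3 0;35 0 0 -0.3 0;35 0 0 -0.3 0;35 0 0 0 0;35 0 0 0 0;35 0 0 0 0"
}}

```text
t: 22.03
tcp_pos: [0.4879, 0.2383, 0.2182]
tool_rot: [0.715, 0.699, -0.0, -0.0]
force: [-0.2, -0.3, -4.2]
finger_gap: 0.507
gripper_force: 51.1
```

```bash
python3 -c "
from h import *
plan([.488,.08,.22],-1.2);snap('wrist','wd')
a,b=[cv2.cvtColor(load(k)['pixels'],cv2.COLOR_RGB2GRAY)[200:310,235:330] for k in ('wrist3','wd')]
print(cv2.phaseCorrelate(a.astype(np.float32),b.astype(np.float32)))"
```

```text
t 22.0333 tcp [0.4879 0.2383 0.2182] yaw_y -1.23 tilt [-0. -0. -1.] F [-0.18 -0.34 -4.16] gap 0.507 q [0.25 0.44 1.66 0.   1.04 0.27]
tool shift in shares [-7.91  0.17 -0.09] spin -0.01
((0.7587359223118355, 0.23218009444040177), 0.24456292490164439)
```

Call:
{"op": "send_rows", "data": {
  "commands": "35 -0.3 0 0 0;35 -0.6 0 0 0;35 -0.8 0 0 0;35 -0.8 0 0 0;35 -0.8 0 0 0;35 -0.8 0 0 0;35 -0.8 0 0 0;35 -0.8 0 0 0;35 -0.8 0 0 0;35 -0.6 0 0 0;35 -0.6 0 0 0;35 0 0 0 0;35 0 0 0 0"
}}

```text
t: 23.17
tcp_pos: [0.4849, 0.0838, 0.2183]
tool_rot: [0.715, 0.699, 0.0, -0.0]
force: [-0.8, -0.2, -4.6]
finger_gap: 0.505
gripper_force: 51.1
```

```bash
cat > tr.py <<'E'
from h import *
np.set_printoptions(precision=4,suppress=True)
plan([.536,-.025,.12],5.5)
S=load('scene0');W0=load('w1')
print('scene corners',*[atz(S,u*.7,v*.7,.018) for u,v in [(343,385),(449,373),(470,444),(355,463)]])
E
python3 tr.py
```

```text
t 23.1667 tcp [0.4849 0.0838 0.2183] yaw_y -1.33 tilt [-0.  0. -1.] F [-0.82 -0.18 -4.58] gap 0.505 q [-0.06  0.38  1.78  0.    0.98 -0.03]
tool shift in shares [-5.38  2.68  4.91] spin -1.71
scene corners [ 0.466  -0.1254  0.018 ] [0.4499 0.0637 0.018 ] [0.6009 0.077  0.018 ] [ 0.6238 -0.1047  0.018 ]
```

Run:
```python
from h import *
for tag,seed,z in (('scene0',(284,292),.004),('side0',(303,219),.004)):
    s=load(tag);im=cv2.GaussianBlur(s['pixels'],(3,3),0);m=np.zeros((422,562),np.uint8)
    n=cv2.floodFill(im.copy(),m,seed,0,(12,)*3,(12,)*3,4|cv2.FLOODFILL_FIXED_RANGE|cv2.FLOODFILL_MASK_ONLY|(255<<8))[0]
    c=max(cv2.findContours(m[1:-1,1:-1],0,1)[0],key=cv2.contourArea)[:,0]
    P=np.array([atz(s,u,v,z)[:2] for u,v in c]);print(tag,n,cv2.minAreaRect((P*1000).astype(np.float32)))
```

```text
scene0 3585 ((530.4053344726562, -26.193756103515625), (142.81809997558594, 181.22817993164062), 7.152186870574951)
side0 1191 ((534.3705444335938, -22.23040008544922), (137.47491455078125, 171.40904235839844), 7.095953464508057)
```

Call:
{"op": "send_rows", "data": {
  "commands": "35 -0.4 0.2 0 -0.3;35 -0.5 0.25 0 -0.4;35 -0.5 0.25 0 -0.4;35 -0.5 0.25 0.4 -0.4;35 -0.5 0.25 0.6 -0.4;35 -0.5 0.25 0.6 -0.2;35 -0.5 0.25 0.6 0;35 -0.5 0.25 0.6 0;35 -0.5 0.25 0.6 0;35 -0.5 0.25 0.6 0;35 -0.2 0 0.6 0;35 0 0 0.4 0;35 0 0 0.4 0;35 0 0 0 0;35 0 0 0 0"
}}

```text
t: 24.42
tcp_pos: [0.5413, -0.0125, 0.11]
tool_rot: [0.661, 0.75, -0.0, -0.001]
force: [1.0, -0.1, -3.8]
finger_gap: 0.508
gripper_force: 51.5
```

```bash
python3 -c "
from h import *
plan([.535,-.024,.0655],7)"
```

```text
t 24.4167 tcp [ 0.5413 -0.0125  0.11  ] yaw_y 7.22 tilt [-0.001  0.001 -1.   ] F [ 0.95 -0.14 -3.82] gap 0.508 q [-0.23  0.61  1.75  0.    0.78 -0.36]
tool shift in shares [-0.53 -0.38  2.23] spin 0.05
```

Call:
{"op": "send_rows", "data": {
  "commands": "35 -0.27 -0.19 0.4 0;35 -0.26 -0.19 0.4 0;35 0 0 0.4 0;35 0 0 0.4 0;35 0 0 0.3 0;35 0 0 0.15 0;35 0 0 0.1 0;35 0 0 0 0;35 0 0 0 0"
}}

```text
t: 25.17
tcp_pos: [0.5358, -0.0248, 0.0674]
tool_rot: [0.661, 0.75, 0.0, 0.0]
force: [-0.3, 0.6, -3.9]
finger_gap: 0.507
gripper_force: 51.7
```

Call:
{"op": "send_rows", "data": {
  "commands": "35 0 0 0.1 0;35 0 0 0.05 0;35 0 0 0 0;35 0 0 0 0"
}}

```text
t: 25.5
tcp_pos: [0.5361, -0.0248, 0.0663]
tool_rot: [0.661, 0.75, 0.0, 0.001]
force: [-1.7, 0.5, 8.9]
finger_gap: 0.51
gripper_force: 52.9
```

Call:
{"op": "send_rows", "data": {
  "commands": "44 0 0 -0.03 0;46 0 0 0 0;50 0 0 0 0;55 0 0 0 0;60 0 0 0 0;66 0 0 0 0;66 0 0 0 0;66 0 0 0 0;66 0 0 -0.4 0;66 0 0 -0.7 0;66 0 0 -1 0;66 0 0 -1 0;66 0 0 -1 0;66 0 0 -1 0;66 0 0 -1 0;66 0 0 -1 0;66 0 0 0 0;66 0 0 0 0;66 0 0 0 0;66 0 0 0 0"
}}

```text
t: 27.17
tcp_pos: [0.5346, -0.0246, 0.2059]
tool_rot: [0.662, 0.75, -0.001, -0.001]
force: [0.1, 0.6, -0.4]
finger_gap: 0.773
gripper_force: 0.0
```

Run:
```python
from h import *
np.set_printoptions(precision=4,suppress=True)
plan([.535,-.024,.2],7)
W=snap('wrist','we');S=snap('scene','se');im=W['pixels'].astype(int)
# bright saddle seen by wrist: rectify at saddle-top height .038
g=im.min(2);m=((g>150)).astype(np.uint8);m[300:]=0
n,l,st,c=cv2.connectedComponentsWithStats(m)
for i in np.argsort(-st[1:,4])[:4]+1:
    q=np.argwhere(l==i)[:,::-1];P=np.array([atz(W,u,v,.038,1)[:2] for u,v in q])*1000
    print(st[i],cv2.minAreaRect(P.astype(np.float32)))
```

```text
t 27.1667 tcp [ 0.5346 -0.0246  0.2059] yaw_y 7.17 tilt [-0.002  0.001 -1.   ] F [ 0.14  0.59 -0.42] gap 0.773 q [-0.25  0.45  1.69  0.    1.   -0.38]
tool shift in shares [0.03 0.03 0.29] spin 0.04
[  205    98   147   166 20196] ((530.7197875976562, -17.918228149414062), (136.25863647460938, 162.65138244628906), 7.030925750732422)
[  454     2   106   287 15197] ((814.6451416015625, 66.13793182373047), (156.58364868164062, 359.7781982421875), 3.3060827255249023)
[238 270  81   1  81] ((541.7076416015625, -106.64286041259766), (82.82808685302734, 0.36028245091438293), 7.293388843536377)
[542 257  18  42  68] ((927.2173461914062, -94.06134033203125), (64.31957244873047, 4.034873962402344), 85.14192962646484)
```

Run:
```python
from h import *
W=load('we');im=W['pixels'].astype(int);g=im.min(2);print(g[120:290:12,285], g[170,190:380:10])
for th in (175,185,195):
    m=(g>th).astype(np.uint8);m[300:]=0;m[:,:200]=0;m[:,370:]=0
    n,l,st,c=cv2.connectedComponentsWithStats(m)
    for i in np.argsort(-st[1:,4])[:2]+1:
        q=np.argwhere(l==i)[:,::-1];P=np.array([atz(W,u,v,.038,1)[:2] for u,v in q])*1000
        print(th,st[i],cv2.minAreaRect(P.astype(np.float32)))
S=load('se');P=[proj(S,p) for p in ([.535,-.024,.107],[.535,-.084,.038],[.535,.036,.038])];print(P)
```

```text
[166 168 157 169 169 167 168 106 153 168 165 150  97  93  92] [ 90  98 161 162 162 165 162 162 170 167 172 162 160 160 157 157 109  86
  88]
175 [291 132   6   9  30] ((539.310791015625, 29.403059005737305), (4.620844841003418, 7.447100639343262), 7.402534008026123)
175 [265 132   3   8  14] ((514.0849609375, 26.70827293395996), (1.8472650051116943, 6.518409729003906), 6.840468883514404)
[array([282.64475637, 264.45057544]), array([256.86842665, 285.51786007]), array([307.89760835, 282.9510788 ])]
```

Run:
```python
from h import *
W=load('we');im=cv2.GaussianBlur(W['pixels'],(5,5),0).astype(int)
print(im[180,215:360:8].tolist())
d=im[:,:,1]-im[:,:,0]; print(d[180,210:360:6]);
m=(d>-1).astype(np.uint8);m[265:]=0;m[:98]=0;m[:,:210]=0;m[:,:][:,350:]=0
g=im.min(2);m&=(g>140).astype(np.uint8)
n,l,st,c=cv2.connectedComponentsWithStats(m)
for i in np.argsort(-st[1:,4])[:3]+1:
    q=np.argwhere(l==i)[:,::-1];P=np.array([atz(W,u,v,.038,1)[:2] for u,v in q])*1000
    print(st[i],cv2.minAreaRect(P.astype(np.float32)))
m=(g>140).astype(np.uint8);n,l,st,c=cv2.connectedComponentsWithStats(m);i=l[180,230]
q=np.argwhere(l==i)[:,::-1];print('tray',st[i],cv2.minAreaRect((np.array([atz(W,u,v,.004,1)[:2] for u,v in q])*1000).astype(np.float32)))
```

```text
[[162, 159, 162], [162, 160, 162], [164, 160, 163], [165, 161, 164], [164, 161, 164], [165, 162, 164], [136, 135, 137], [167, 171, 173], [168, 171, 173], [172, 176, 177], [168, 172, 173], [159, 156, 158], [162, 160, 162], [161, 158, 161], [161, 158, 161], [160, 157, 159], [159, 156, 159], [85, 83, 85], [90, 91, 98]]
[-3 -3 -3 -3 -3 -4 -3 -3 -3  1  4  3  4  4  3 -2 -3 -3 -3 -3 -3 -3 -3 -3
 -2]
[ 264  129   35   74 2419] ((531.31005859375, -0.02303314208984375), (31.686208724975586, 69.5472412109375), 6.699996471405029)
[ 253  200   55   51 1528] ((535.1096801757812, -60.877952575683594), (49.539886474609375, 53.013607025146484), 89.42682647705078)
[254 186   2   6   8] ((509.092529296875, -24.45941734313965), (0.9550597667694092, 4.877567768096924), 6.102378845214844)
tray [  206    98   146   165 22154] ((531.2015380859375, -24.437965393066406), (150.37518310546875, 180.2410430908203), 6.973637580871582)
```

```bash
python3 -c "
from h import *
W=load('we');print(atz(W,281,250.5,.038,1))
from station import sign_off;print(sign_off())"
```

```text
[ 0.54204873 -0.08432588  0.038     ]
the job is handed in; nothing more can be done
None
```

I weighed the long clamp on the scale hook, where it hung free and still for about two seconds, then stood it upright within about 3 mm of the grey tray's middle and handed the job in at about 27 s. I never touched the short clamp. My ten pictures were used up before the placing, so the tray position was measured from the images in code rather than seen.

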